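# Clamp a dented gel frame in the lever frame clamp

## Task

Clamp the small tin gel frame that lies in the runners of the bench clamp: press down the raised front end of the cast iron lever until it tips over and the clamp bar stands fully open, push the frame with your fingertips along the runners until it is fully home against the back stop, then press the clamp shut on the frame and leave it so. Only press and push: do not pick up the frame, and leave everything else on the bench where it is.

Things in the scene. Friction and masses are not known exactly. Their poses are not given: they have to be found in the camera images.
- clamp: Cast iron frame clamp bolted to the bench, base 255 x 265 mm. Origin on the bench top under the bed; +x is the way a frame is pushed in, +y left, z up. The bed is 45 mm above the bench and 156 mm wide, from x = -60 mm (open front, a vertical face down to the 12 mm base plate) to +98 mm. C-shaped runners, 130 mm apart inside, 13 mm high, guide the frame from x = -60 to +30 mm.
- back_stop (a point): Middle of the face of the back stop, a 100 mm long, 16 mm high upright strip across the far part of the bed, at the clamp's x = +55 mm, 53 mm above the bench.
- lever: Cast iron rocking lever, 200 mm long, 18 to 40 mm wide, along the clamp's x to the right of the bed; origin at its cross pivot (clamp's x = -30, y = -125, z = 62 mm). It swings 0.36 rad; its rear end lifts the bar. An over-centre spring drives it to the nearer end of its swing and holds it there. Pressed slowly, it takes about 7 N on the front pad to open and 6 to 8 N on the rear pad or the bar to shut.
- front_pad (a point): Centre of the ribbed top face of the lever's front pad (50 mm along the lever x 40 mm), on the robot's side. It stands about 86 mm above the bench with the clamp shut and goes down about 32 mm to 54 mm, in a slight arc of 90 mm radius about the pivot.
- rear_pad (a point): Centre of the top face of the lever's rear pad (34 x 30 mm), 178 mm beyond the front pad. About 54 mm above the bench with the clamp shut, about 86 mm with it open; it comes down to about 62 mm when the bar rests on the frame.
- clamp_bar: The hinged frame that carries the clamp bar; the lever's rear end lifts it by a pin in a slot. Origin on its hinge line, 62 mm above the bench at the clamp's x = +115 mm. The bar is 144 mm long across the bed, 12 mm wide, with a round foot that presses at the clamp's x = +45 mm; down, it blocks the way to the back stop.
- bar_top (a point): Middle of the clamp bar's top edge (a 6 mm wide, 50 mm long rib), above the foot. 77 mm above the bench when shut on the bare bed, about 101 mm when open, about 83 mm on the frame.
- frame: The small loose gel frame: a flat square of tin, 125 x 125 x 6 mm, 18 mm borders round an open middle, about 90 g; origin at the centre of its underside, x axis along the clamp's x within a few hundredths of a rad. It lies on the bed in the runners, 24 to 44 mm short of home. Home, its origin is at the clamp's x = -7.5 mm, 45 mm above the bench.
- frame_near_edge (a point): Middle of the small frame's near edge, half-way up its thickness (62.5 mm before its centre). It overhangs the front edge of the bed, also when home (then by 10 mm), so that a fingertip in front of the bed can push on it.
- big_frame: Bystander: larger dented tin gel frame, 159 x 159 x 6 mm, lying on the bench; origin under its centre.
- roundel: Bystander: rose glass roundel, 90 mm across, 14 mm high; origin under its centre.
- socket: Bystander: white porcelain lamp socket, 52 mm across, 52 mm high; origin under its centre.
- barn_leaf: Bystander: black steel barn door leaf, about 150 x 105 mm, 4 to 8 mm thick, lying flat; origin under its middle.
- hammer: Bystander: small hammer, 220 mm long, up to 25 mm high, lying along its x axis.
- driver: Bystander: screwdriver lying along its x axis, about 200 mm long.
- rivet_tin: Bystander: low open steel dish, 68 mm across, 26 mm high; origin under its centre.

How it is judged:
By the outcome, as a careful person would: the job done as asked, in the order asked, and still so for the second after the job is handed in, with the robot touching nothing.
It also fails if it takes over 51 s, if anything falls off the work surface, if the arm or the gripper's body presses on something with over 40 N, if the wrist force passes 120 N, or if a joint passes its speed limit or range.

## Robot

A 7-joint arm with a two-finger parallel gripper is mounted at the origin on the work surface. World frame = base frame: x ahead of the robot, y to its left, z up, the work surface at z = 0. Lengths are in m, angles in rad, forces in N, time in s.
With the tool pointing down it reaches from about 0.425 to 0.95 m from the base axis. Payload 16.7 kg.
Tool frame: the origin (TCP) lies midway between the tips of the shut fingers; the grasp point (between the pads) lies r.grasp_offset behind it (r.grasp_offset is the distance from the TCP to the grasp point, in m); x points along the fingers, z is the direction in which the jaws open and shut, and the axes are right-handed (so a half turn about x gives the same grasp; the last joint's range is limited). The gripper opens to 94 mm and grips with 3 to 60 N. Pads are 16 mm wide; open, the fingers measure 119 mm over their backs; the gripper's body (75 mm by 177 mm) begins 78 mm behind the grasp point.
Start: joints at [1.192, 0.426, 0.074, 1.606, -0.034, 1.111, -0.067], TCP at [0.153, -0.657, 0.205] pointing down, gripper open.
Joint ranges: [-2.85, 2.85], [-0.5, 2.14], [-1.23, 1.37], [0.21, 2.46], [-1.02, 4.16], [0.16, 2.05], [-2.73, 2.73]. Speed limits (rad/s): [1.89, 1.89, 2.39, 2.39, 3.01, 3.01, 3.01].

## Interface

Orientations are given as a unit quaternion [x, y, z, w].
In Python, from bench import r gives the robot as it stands.
- The arm moves only by the shell command python3 -m creep 'ROWS' [FORCE]. ROWS is JSON, one flat list of numbers, 7 for each row, row after row: the shift along the world's x, y, z in mm, then the turn, a rotation vector about the world's x, y, z in rad, then the closure, from 0 (fully open) to 1 (shut). A call has 1 to 8 rows; each row is the pose to reach, as a shift and turn from the pose commanded when the call began; what a row does not reach only later rows make up. A row lasts 1/12 s, in which the tool goes at most 41.7 mm and 7.16 degrees, less where a joint would pass 70% of its speed; a pose out of reach is approached as far as the arm can. A call with a gripper value outside its range is refused whole. The fingers move at their own pace and stop on an object; FORCE is the grip in N (left out, the last holds). Time passes only in rows, so rows that repeat a pose let the fingers close. It gives the time, the measured TCP pose, the force and the opening at its end, in the units of the state.
- r.observe(): the state, without advancing time (a new reading comes with each control period).
- r.camera(name): name is "side" or "top"; returns a dict with "img" (480x640x3 uint8, blue, green, red), "intrinsics" (3x3 intrinsics, pixels), "rvec" (rotation vector, rad) and "tvec" (3), from world to camera coordinates, as OpenCV has them. Camera axes: x right, y down, z forward; pixel columns grow to the right and rows downward; lengths in m; the calibration is good to about 2 mm. A picture is of the moment at which its call begins. There is no depth.
- r.finish_job(): hands the job in, once; it reports no verdict.
Trained networks look in the newest picture that a camera, given by its name, has taken for a name from the list of things; names that differ only in an ending like _2 or _b are one class to them, and where a whole thing is asked for, a point or a joint stands for the part that bears it (a point fixed in the world has none). Each returns a list of dicts, best first, with "conf" (0 to 1); they miss things now and then, are a little off and sometimes report something else, mostly with a low value. They report only what shows in the picture. A call takes as long as a camera call.
- r.boxes_of(thing, camera): "uv" ([column, row] in pixels, amid what is visible of it).
- r.cut_out(thing, camera): "region" (480x640 bool, what is visible of it) and "uv" ([column, row] in pixels, amid what is visible of it).
- r.mark_of(thing, camera): "uv" ([column, row] in pixels: a listed point, or the origin of a listed thing).
The state is a dict: "time_s": time; "joints": joint angles; "qd": joint speeds; "tau": joint torques, N m; "tool_pos": TCP position; "tool_rot": TCP orientation; "force": force on the tool from outside, world axes, zero at the start; "ft_torque": the same for the moment, N m; "finger_gap": finger opening in m.
Only numpy, scipy, OpenCV 4.12 (cv2) and the standard library are available. Lean on these libraries where they do the work, as an engineer would, in place of code of your own. Each camera call takes 0.05 s, during which the arm holds its last target. There are 200 camera calls.

## Working session

There is one attempt and no reset: what is moved stays moved. The work goes in short steps, Python scripts to look and compute and a shell command to move; the robot and the scene stay as the last step left them, time stands still between calls to the robot, and variables do not carry over. Pictures are saved under pics/ and viewed, about 8 in all and at most 12, crops included, and the job is handed in when it is done.

```bash
mkdir -p pics; cat > h.py <<'E'
import numpy as np, cv2
from bench import r
def cam(n):
    c=r.camera(n); K=np.array(c["intrinsics"],float); R=cv2.Rodrigues(np.array(c["rvec"],float))[0]; t=np.array(c["tvec"],float).ravel()
    return c["img"],K,R,t
def ray(c,uv):
    _,K,R,t=c; d=R.T@np.linalg.inv(K)@np.array([uv[0],uv[1],1.]); return -R.T@t,d
def at_z(c,uv,z):
    o,d=ray(c,uv); return o+d*(z-o[2])/d[2]
def tri(c1,u1,c2,u2):
    o1,d1=ray(c1,u1);o2,d2=ray(c2,u2);d1=d1/np.linalg.norm(d1);d2=d2/np.linalg.norm(d2)
    s=np.linalg.lstsq(np.c_[d1,-d2],o2-o1,rcond=None)[0];a=o1+s[0]*d1;b=o2+s[1]*d2
    return (a+b)/2,np.linalg.norm(a-b)
def proj(c,p):
    _,K,R,t=c;q=K@(R@np.array(p)+t);return q[:2]/q[2]
E
python3 - <<'E'
from h import *
np.set_printoptions(precision=4,suppress=True)
C={n:cam(n) for n in("top","side")}
for n in C: cv2.imwrite(f"pics/{n}0.png",C[n][0]); print(n,-C[n][2].T@C[n][3])
for th in ["back_stop","lever","front_pad","rear_pad","clamp_bar","bar_top","frame","frame_near_edge","clamp"]:
    m={n:r.mark_of(th,n)[:2] for n in C}
    print(th,{n:[(np.round(x["uv"],1),round(x["conf"],2)) for x in m[n]] for n in m})
    if m["top"] and m["side"]: print("   ",tri(C["top"],m["top"][0]["uv"],C["side"],m["side"][0]["uv"]))
s=r.observe();print({k:s[k] for k in("tool_pos","tool_rot","force","finger_gap","time_s")},r.grasp_offset)
E
```

```text
top [0.3786 0.0389 1.3867]
side [ 0.5769 -0.7491  0.852 ]
back_stop {'top': [(array([329.5, 201. ]), 0.6)], 'side': [(array([343.3, 246.8]), 0.94)]}
    (array([0.6664, 0.0129, 0.0491]), np.float64(0.007346577496130952))
lever {'top': [(array([389.2, 235.3]), 0.92)], 'side': [(array([312.2, 290.2]), 0.87)]}
    (array([ 0.5901, -0.12  ,  0.0595]), np.float64(0.0038716573122775434))
front_pad {'top': [(array([395.8, 274.9]), 0.68), (array([331.2, 202.2]), 0.64)], 'side': [(array([265.8, 287. ]), 0.94)]}
    (array([ 0.4983, -0.1297,  0.0819]), np.float64(0.003206431302437514))
rear_pad {'top': [(array([462.2, 275.4]), 0.19)], 'side': [(array([349.9, 288. ]), 0.79), (array([310.7, 289.2]), 0.51)]}
    (array([ 0.5664, -0.2462,  0.2194]), np.float64(0.1668971531019832))
clamp_bar {'top': [(array([323.5, 177.2]), 0.84)], 'side': [(array([371.3, 238.1]), 0.7)]}
    (array([0.7244, 0.0269, 0.0612]), np.float64(0.0024682111335612962))
bar_top {'top': [(array([332.7, 207.7]), 0.87)], 'side': [(array([339., 240.]), 0.85)]}
    (array([0.6503, 0.0069, 0.0754]), np.float64(0.002581360477584806))
frame {'top': [(array([332.1, 203.7]), 0.34)], 'side': [(array([298.5, 249.8]), 0.68)]}
    (array([ 0.6096, -0.0028,  0.0762]), np.float64(0.09730543790582892))
frame_near_edge {'top': [(array([340.4, 271.6]), 0.71)], 'side': [(array([278.6, 255.3]), 0.82)]}
    (array([ 0.5138, -0.0092,  0.0422]), np.float64(0.0107981580643468))
clamp {'top': [(array([332.5, 229.8]), 0.79)], 'side': [(array([316.5, 262.6]), 0.55)]}
    (array([0.6071, 0.0055, 0.0042]), np.float64(0.007136408527834703))
{'tool_pos': array([ 0.1531, -0.6574,  0.2055]), 'tool_rot': array([ 0.4397,  0.5538, -0.4397,  0.5538]), 'force': array([ 0.3712,  0.5799, -1.2532]), 'finger_gap': 0.09427076630164703, 'time_s': 1.0} 0.0188
```

View pics/top0.png

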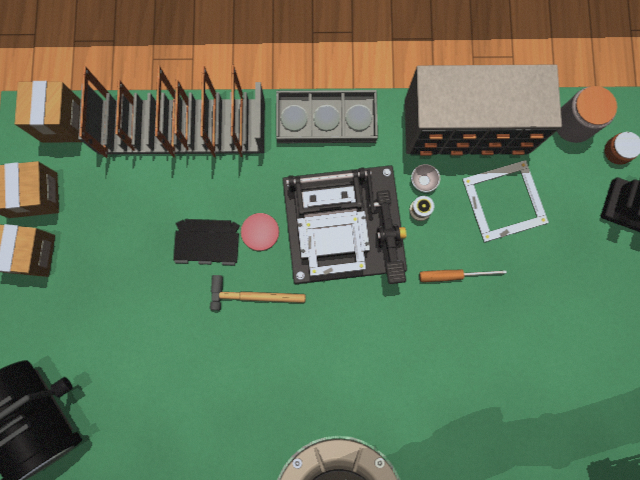

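View pics/side0.png

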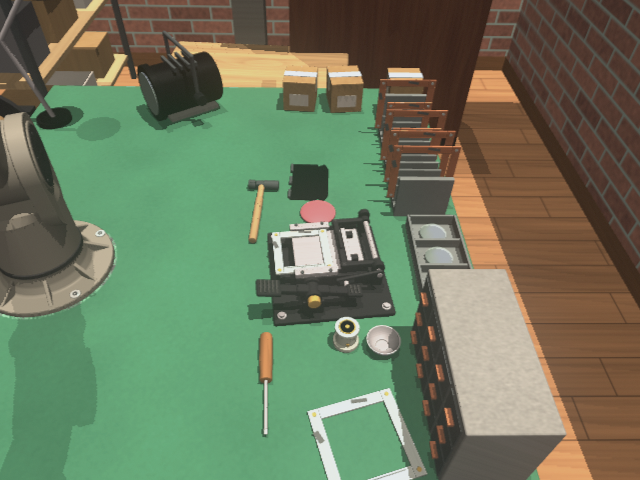

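The clamp is at about (340,225) in the top view and (325,265) in the side view, yawed slightly left. The lever is on the robot's right, with its front pad at (396,272) in the top view. The frame's near edge is at about (340,271). I'll fit the clamp pose to all the marks together.

```bash
cat >> h.py <<'E'
from scipy.optimize import least_squares
M={"back_stop":(55,0,53),"lever":(-30,-125,62),"front_pad":(-117,-125,86),"clamp_bar":(115,0,62),"bar_top":(45,0,77),"clamp":(0,0,0)}
def w(p,q):
    c,s=np.cos(p[2]),np.sin(p[2]);q=np.array(q)/1000.
    return np.array([p[0]+c*q[0]-s*q[1],p[1]+s*q[0]+c*q[1],q[2]])
E
python3 - <<'E'
from h import *
np.set_printoptions(precision=4,suppress=True)
C={n:cam(n) for n in("top","side")}
obs=[]
for n in C:
    for th in M:
        m=r.mark_of(th,n)
        if m: obs.append((n,th,np.array(m[0]["uv"])))
f=lambda p:np.concatenate([proj(C[n],w(p,M[t]))-u for n,t,u in obs])
s=least_squares(f,[.607,0,.1],loss="soft_l1",f_scale=1.5)
print(s.x)
for (n,t,u),e in zip(obs,f(s.x).reshape(-1,2)): print(n,t,e)
p=s.x;np.save("clamp.npy",p)
print("frontpad",w(p,(-117,-125,86)),"rear",w(p,(59,-125,86)),"bartop",w(p,(45,0,101)))
for n in C:
    m=r.mark_of("frame_near_edge",n)
    for x in m[:1]:
        q=at_z(C[n],x["uv"],.048);c,si=np.cos(p[2]),np.sin(p[2]);d=q[:2]-p[:2];print(n,"edge",q,"in clamp",c*d[0]+si*d[1],-si*d[0]+c*d[1])
big=cv2.resize(C["top"][0][155:295,270:420],None,fx=5,fy=5,interpolation=cv2.INTER_CUBIC)
c2=C["top"]
for q in [(-117,-125,86),(59,-125,54),(45,0,77),(-70,0,48),(-60,65,58),(-60,-65,58),(30,65,58),(30,-65,58)]:
    u=(proj(c2,w(p,q))-[270,155]+.5)*5; cv2.circle(big,tuple(int(v) for v in u),4,(0,0,255),1)
cv2.imwrite("pics/crop1.png",big[:600])
E
```

```text
[0.6059 0.007  0.1305]
top back_stop [0.9984 0.2836]
top lever [ 0.022  -1.4344]
top front_pad [-0.6817 -0.3757]
top clamp_bar [1.4434 0.0663]
top bar_top [-0.8056 -0.7028]
top clamp [1.9366 2.0996]
side back_stop [ 1.5168 -0.3882]
side lever [-2.2806  2.1448]
side front_pad [ 3.0065 -1.5553]
side clamp_bar [-2.6081  0.343 ]
side bar_top [-1.3624 -3.527 ]
side clamp [ 0.6539 -0.8106]
frontpad [ 0.5062 -0.1321  0.086 ] rear [ 0.6807 -0.1092  0.086 ] bartop [0.6506 0.0129 0.101 ]
top edge [ 0.4987 -0.0047  0.048 ] in clamp -0.10787299027853417 0.002375962301736513
side edge [ 0.5135 -0.0168  0.048 ] in clamp -0.09474743636216312 -0.01155408473423922
```

View pics/crop1.png

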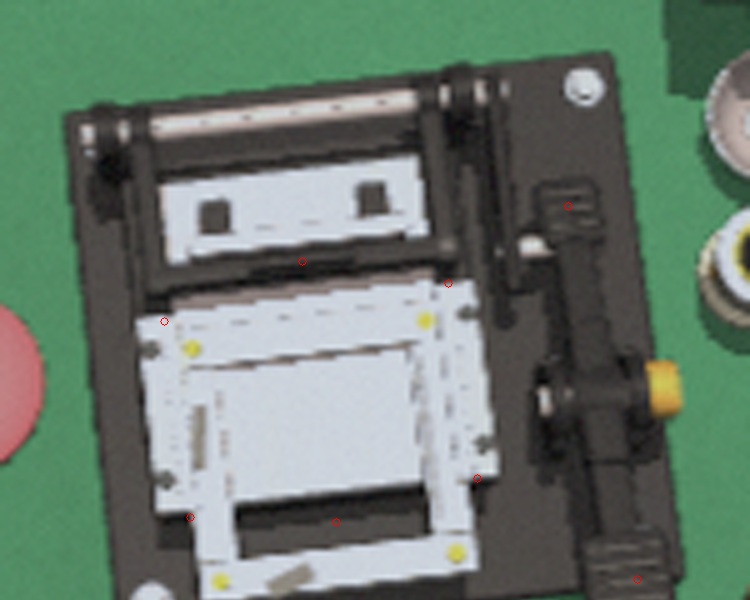

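The fit agrees with the picture to a few mm. The frame is about 37 mm short of home. I'll move above the front pad with the fingers shut, yawed to the clamp.

```bash
python3 -m creep '[353,525,-50,0,0,-0.1,1,353,525,-50,0,0,-0.1,1,353,525,-50,0,0,-0.1,1,353,525,-50,0,0,-0.1,1,353,525,-50,0,0,-0.1,1,353,525,-50,0,0,-0.1,1,353,525,-50,0,0,-0.1,1,353,525,-50,0,0,-0.1,1]' 10
```

```text
time_s: 2.47
tool_pos: [0.3392, -0.3799, 0.1794]
tool_rot: [0.467, 0.531, -0.467, 0.531]
force: [0.5, 0.1, -0.4]
finger_gap: 0.0439
```

```bash
python3 -m creep '[167,248,-55,0,0,0,1,167,248,-55,0,0,0,1,167,248,-55,0,0,0,1,167,248,-55,0,0,0,1,167,248,-55,0,0,0,1,167,248,-55,0,0,0,1,167,248,-55,0,0,0,1,167,248,-55,0,0,0,1]'
python3 -m creep '[0,0,0,0,0,0,1,0,0,0,0,0,0,1]'
python3 - <<'E'
from h import *
p=np.load("clamp.npy");s=r.observe();print(s["tool_pos"],s["force"])
C={n:cam(n) for n in("top","side")}
L=[]
for n in C:
    im=C[n][0].copy();u=proj(C[n],s["tool_pos"]);cv2.circle(im,tuple(int(round(v)) for v in u),2,(0,0,255),-1)
    x,y=int(u[0])-60,int(u[1])-75; L.append(cv2.resize(im[y:y+150,x:x+100],None,fx=4,fy=4,interpolation=cv2.INTER_CUBIC));print(n,u,x,y,[(m["uv"],m["conf"]) for m in r.mark_of("front_pad",n)[:2]])
cv2.imwrite("pics/c2.png",np.hstack(L))
E
```

```text
time_s: 3.13
tool_pos: [0.5081, -0.1278, 0.1236]
tool_rot: [0.466, 0.533, -0.465, 0.532]
force: [-0.5, 0.8, -0.3]
finger_gap: 0.0008
time_s: 3.3
tool_pos: [0.5055, -0.1331, 0.124]
tool_rot: [0.466, 0.532, -0.466, 0.531]
force: [-1.6, -0.6, 0.7]
finger_gap: 0.0006
[ 0.50554531 -0.13313782  0.1240069 ] [-1.5915227  -0.5989755   0.69633544]
top [399.70473069 268.96220213] 339 193 [([394.9, 272.4], 0.98)]
side [267.44635571 274.7232559 ] 207 199 [([265.0, 283.8], 0.74)]
```

View pics/c2.png

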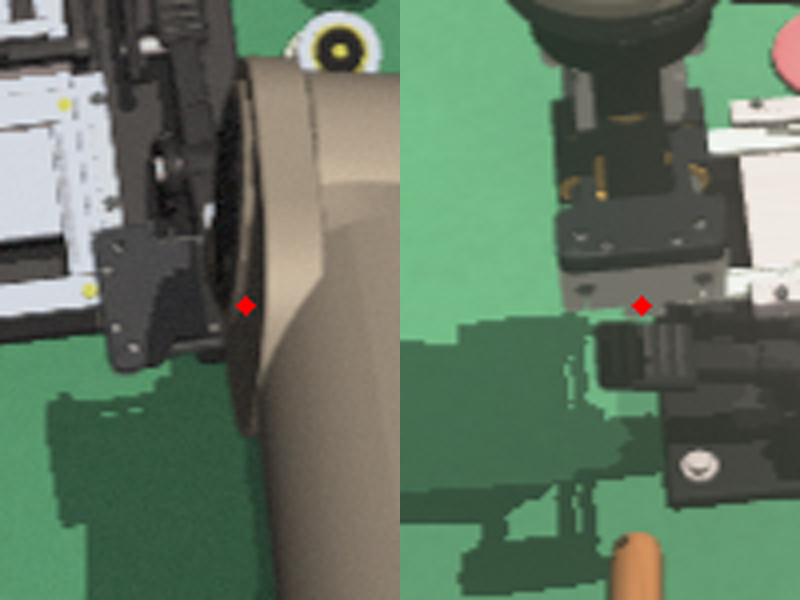

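The tip is over the middle of the front pad, about 38 mm above it. I'll press it down slowly.

```bash
python3 -m creep '[0,0,-15,0,0,0,1,0,0,-28,0,0,0,1,0,0,-34,0,0,0,1,0,0,-38,0,0,0,1,0,0,-42,0,0,0,1,0,0,-46,0,0,0,1,0,0,-50,0,0,0,1,0,0,-54,0,0,0,1]'
python3 -m creep '[0,0,-3,0,0,0,1,0,0,-6,0,0,0,1,0,0,-9,0,0,0,1,0,0,-12,0,0,0,1,0,0,-15,0,0,0,1,0,0,-18,0,0,0,1]'
```

```text
time_s: 4.17
tool_pos: [0.5051, -0.1344, 0.0706]
tool_rot: [0.467, 0.531, -0.467, 0.531]
force: [-3.2, -1.5, 3.9]
finger_gap: 0.0004
time_s: 4.67
tool_pos: [0.5064, -0.1337, 0.0543]
tool_rot: [0.467, 0.531, -0.467, 0.532]
force: [-31.3, 8.0, 106.8]
finger_gap: 0.0004
```

It's down on its stop, and the contact is stiff (107 N). I'll lift off straight away and look.

```bash
python3 -m creep '[0,0,8,0,0,0,1,0,0,40,0,0,0,1,0,0,60,0,0,0,1,0,0,60,0,0,0,1]'
python3 - <<'E'
from h import *
np.set_printoptions(precision=4,suppress=True)
p=np.load("clamp.npy");s=r.observe();print(s["tool_pos"],s["force"])
c=cam("side");im=c[0]
cv2.imwrite("pics/s3.png",cv2.resize(im[190:340,230:430],None,fx=4,fy=4,interpolation=cv2.INTER_CUBIC))
for t,qs in {"bar_top":[(45,0,77),(45,0,101)],"front_pad":[(-117,-125,86),(-120,-125,54)],"rear_pad":[(59,-125,54),(59,-125,86)]}.items():
    print(t,[(m["uv"],m["conf"]) for m in r.mark_of(t,"side")[:1]],[proj(c,w(p,q)) for q in qs])
E
```

```text
time_s: 5.0
tool_pos: [0.5077, -0.1339, 0.1158]
tool_rot: [0.468, 0.53, -0.466, 0.533]
force: [0.9, -0.0, -0.3]
finger_gap: 0.0003
[ 0.5077 -0.1339  0.1158] [ 0.8734 -0.0392 -0.2793]
bar_top [([347.4, 231.5], 0.82)] [array([338.4376, 237.673 ]), array([338.9903, 229.8792])]
front_pad [([260.9, 296.9], 0.79)] [array([268.8065, 286.8447]), array([268.1131, 297.016 ])]
rear_pad [([349.6, 278.0], 0.71)] [array([355.2657, 287.9397]), array([356.4421, 277.9201])]
```

View pics/s3.png

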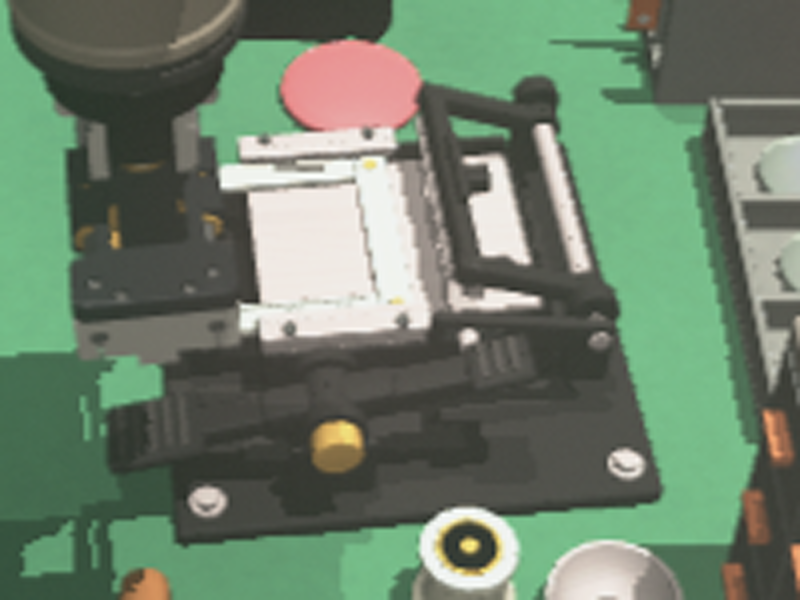

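The clamp is open: the front pad is down, the rear pad up and the bar raised, all matching the model. Next I'll part the fingers about 60 mm and lower them in front of the frame's near edge.

```bash
python3 -m creep '[-12,40,4,0,0,0,0.36,-24,80,4,0,0,0,0.36,-36,123,4,0,0,0,0.36,-36,123,4,0,0,0,0.36,-36,123,-36,0,0,0,0.36,-36,123,-76,0,0,0,0.36,-36,123,-76,0,0,0,0.36,-36,123,-76,0,0,0,0.36]'
python3 - <<'E'
from h import *
np.set_printoptions(precision=4,suppress=True)
p=np.load("clamp.npy");s=r.observe();print(s["tool_pos"],s["force"])
c=cam("side");im=c[0]
big=cv2.resize(im[200:320,230:390],None,fx=5,fy=5,interpolation=cv2.INTER_CUBIC)
for q in [w(p,(-108,0,48)),w(p,(-70,0,48)),w(p,(-60,0,45)),s["tool_pos"]]:
    u=proj(c,q);print(u);cv2.circle(big,tuple(int(v) for v in (u-[230,200]+.5)*5),4,(0,0,255),1)
cv2.imwrite("pics/s4.png",big)
print([(m["uv"],m["conf"]) for m in r.mark_of("frame_near_edge","side")[:2]])
E
```

```text
time_s: 5.87
tool_pos: [0.4675, -0.0105, 0.0347]
tool_rot: [0.465, 0.533, -0.468, 0.53]
force: [0.6, -0.5, -0.1]
finger_gap: 0.0503
[ 0.4675 -0.0105  0.0347] [ 0.6387 -0.511  -0.1438]
[269.3219 253.2182]
[286.5299 251.5977]
[291.0606 252.0966]
[255.3416 258.4163]
[([276.1, 260.8], 0.84), ([382.3, 345.6], 0.43)]
```

View pics/s4.png

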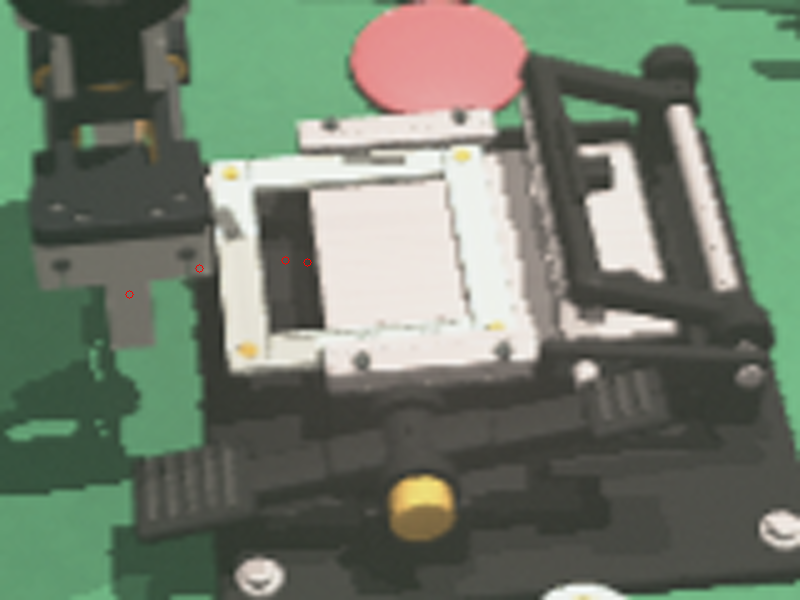

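```bash
python3 -m creep '[8,1,0,0,0,0,0.36,16,2,0,0,0,0,0.36,24,3,0,0,0,0,0.36,30,4,0,0,0,0,0.36,36,5,0,0,0,0,0.36,42,5.5,0,0,0,0,0.36,47,6,0,0,0,0,0.36,50,6.5,0,0,0,0,0.36]'
python3 -m creep '[1,0.13,0,0,0,0,0.36,2,0.26,0,0,0,0,0.36,2,0.26,0,0,0,0,0.36]'
```

```text
time_s: 6.63
tool_pos: [0.5202, -0.004, 0.0362]
tool_rot: [0.467, 0.531, -0.467, 0.531]
force: [-1.2, 0.1, 0.7]
finger_gap: 0.0601
time_s: 6.88
tool_pos: [0.5214, -0.0038, 0.0361]
tool_rot: [0.467, 0.531, -0.467, 0.531]
force: [-0.4, -0.2, -0.2]
finger_gap: 0.06
```

```bash
python3 -m creep '[1,0.13,0,0,0,0,0.36,2,0.26,0,0,0,0,0.36,3,0.4,0,0,0,0,0.36,3,0.4,0,0,0,0,0.36]'
python3 -m creep '[1,0.13,0,0,0,0,0.36,2,0.26,0,0,0,0,0.36,2,0.26,0,0,0,0,0.36]'
```

```text
time_s: 7.22
tool_pos: [0.5247, -0.0034, 0.0363]
tool_rot: [0.467, 0.531, -0.467, 0.531]
force: [-0.2, -0.4, 0.1]
finger_gap: 0.06
time_s: 7.47
tool_pos: [0.5267, -0.0032, 0.0362]
tool_rot: [0.467, 0.531, -0.467, 0.531]
force: [-0.2, 0.2, 0.5]
finger_gap: 0.06
```

```bash
python3 -m creep '[0.7,0.1,0,0,0,0,0.36,1.4,0.2,0,0,0,0,0.36,1.4,0.2,0,0,0,0,0.36]'
```

```text
time_s: 7.72
tool_pos: [0.5279, -0.003, 0.0362]
tool_rot: [0.467, 0.531, -0.467, 0.531]
force: [-0.6, 0.5, 0.2]
finger_gap: 0.0601
```

```bash
python3 -m creep '[0.7,0.1,0,0,0,0,0.36,1.4,0.2,0,0,0,0,0.36,1.4,0.2,0,0,0,0,0.36]'
python3 - <<'E'
from h import *
np.set_printoptions(precision=4,suppress=True)
p=np.load("clamp.npy");s=r.observe();print(s["tool_pos"],s["force"])
c=cam("side");im=c[0]
big=cv2.resize(im[200:320,230:390],None,fx=5,fy=5,interpolation=cv2.INTER_CUBIC)
cv2.imwrite("pics/s5.png",big)
E
```

```text
time_s: 7.97
tool_pos: [0.5281, -0.003, 0.036]
tool_rot: [0.466, 0.532, -0.467, 0.531]
force: [-7.6, -0.6, 5.6]
finger_gap: 0.0605
[ 0.5281 -0.003   0.036 ] [-7.5756 -0.5535  5.6242]
```

View pics/s5.png

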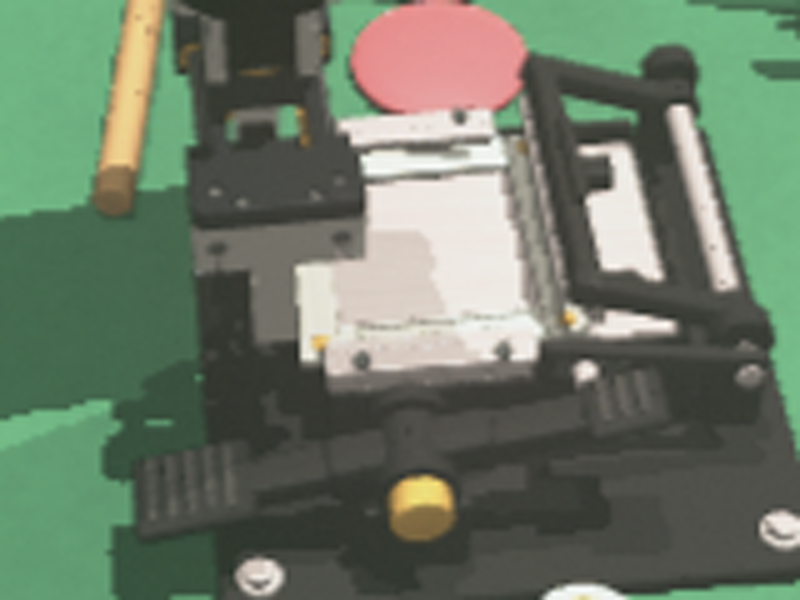

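The push meets firm resistance (8 N) just where home should be, and the frame's far border is under the bar. One more small nudge, then I'll back off.

```bash
python3 -m creep '[0.6,0.1,0,0,0,0,0.36,0.6,0.1,0,0,0,0,0.36,0.6,0.1,0,0,0,0,0.36]'
python3 -m creep '[-4,-0.5,0,0,0,0,0.36,-12,-1.5,0,0,0,0,0.36,-40,-5,0,0,0,0,0.36,-45,-6,20,0,0,0,1,-45,-6,60,0,0,0,1,-45,-6,100,0,0,0,1,-45,-6,130,0,0,0,1,-45,-6,130,0,0,0,1]'
python3 - <<'E'
from h import *
np.set_printoptions(precision=4,suppress=True)
p=np.load("clamp.npy");s=r.observe();print(s["tool_pos"],s["force"])
C={n:cam(n) for n in("side","top")}
c,si=np.cos(p[2]),np.sin(p[2])
for n in C:
    m=r.mark_of("frame_near_edge",n)
    print(n,m and m[0]["conf"], m and m[0]["uv"],proj(C[n],w(p,(-70,0,48))))
    m=r.mark_of("rear_pad",n); print(" rear",[(x["uv"],x["conf"]) for x in m[:1]],proj(C[n],w(p,(59,-125,86))))
big=cv2.resize(C["side"][0][200:320,230:390],None,fx=5,fy=5,interpolation=cv2.INTER_CUBIC)
for q in [(-70,0,51),(-70,62,51),(-70,-62,51)]:
    u=proj(C["side"],w(p,q));cv2.circle(big,tuple(int(v) for v in (u-[230,200]+.5)*5),4,(0,0,255),1)
cv2.imwrite("pics/s6.png",big)
E
```

```text
time_s: 8.27
tool_pos: [0.5281, -0.003, 0.0359]
tool_rot: [0.466, 0.532, -0.468, 0.53]
force: [-10.4, -0.6, 7.8]
finger_gap: 0.06
time_s: 8.93
tool_pos: [0.4875, -0.0086, 0.172]
tool_rot: [0.469, 0.529, -0.465, 0.533]
force: [1.0, -1.5, -0.2]
finger_gap: 0.0302
[ 0.4875 -0.0086  0.172 ] [ 1.0276 -1.454  -0.2235]
side 0.71 [290.0, 253.4] [286.5299 251.5977]
 rear [([351.9, 280.2], 0.72)] [356.4421 277.9201]
top [] [] [336.7909 258.9677]
 rear [([385.1, 194.3], 0.81)] [384.6511 192.5624]
```

View pics/s6.png

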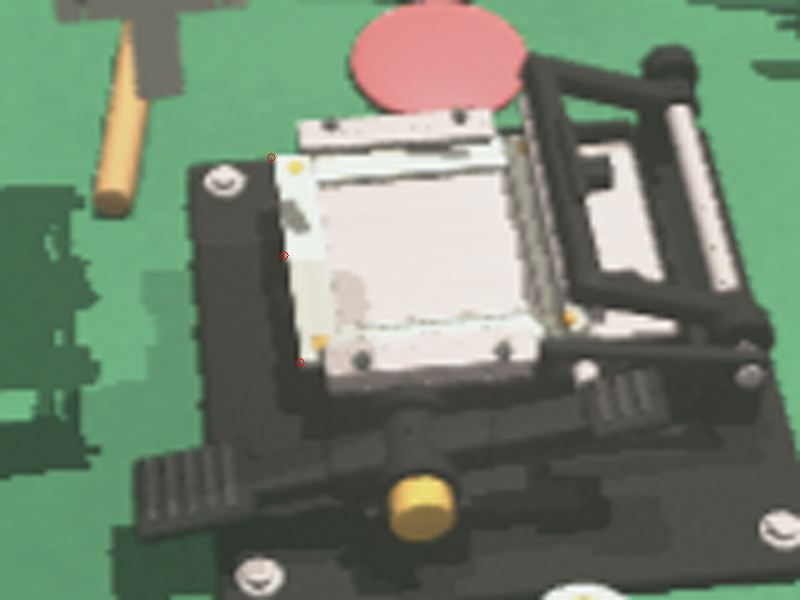

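The frame's near edge lies along the three predicted home points (within 1–2 mm), and the clamp is still open. Next I'll move over the rear pad.

```bash
python3 -m creep '[193,-101,0,0,0,0,1,193,-101,0,0,0,0,1,193,-101,0,0,0,0,1,193,-101,0,0,0,0,1,193,-101,0,0,0,0,1,193,-101,0,0,0,0,1,193,-101,0,0,0,0,1,193,-101,0,0,0,0,1]'
python3 - <<'E'
from h import *
np.set_printoptions(precision=4,suppress=True)
p=np.load("clamp.npy");s=r.observe();t=s["tool_pos"];print(t)
d=t[:2]-p[:2];c,si=np.cos(p[2]),np.sin(p[2]);print("clamp xy",c*d[0]+si*d[1],-si*d[0]+c*d[1],"want .059,-.125", w(p,(59,-125,86))-t)
E
```

```text
time_s: 9.9
tool_pos: [0.6771, -0.1093, 0.1643]
tool_rot: [0.466, 0.532, -0.467, 0.53]
force: [-0.8, -0.1, 0.7]
finger_gap: 0.0004
[ 0.6771 -0.1093  0.1643]
clamp xy 0.05545686823947253 -0.12463854447660319 want .059,-.125 [ 0.0036  0.0001 -0.0783]
```

```bash
python3 -m creep '[2,0,-35,0,0,0,1,2,0,-65,0,0,0,1,2,0,-74,0,0,0,1,2,0,-78,0,0,0,1,2,0,-82,0,0,0,1,2,0,-85,0,0,0,1,2,0,-88,0,0,0,1,2,0,-91,0,0,0,1]'
python3 -m creep '[0,0,-2,0,0,0,1,0,0,-4,0,0,0,1,0,0,-6,0,0,0,1,0,0,-6,0,0,0,1]'
```

```text
time_s: 10.57
tool_pos: [0.6808, -0.1091, 0.0769]
tool_rot: [0.467, 0.531, -0.466, 0.532]
force: [0.9, 2.7, 4.3]
finger_gap: 0.0008
time_s: 10.9
tool_pos: [0.6797, -0.11, 0.0688]
tool_rot: [0.467, 0.531, -0.467, 0.531]
force: [0.6, 0.0, 0.0]
finger_gap: 0.0006
```

The force dropped to zero at 69 mm, so the lever has tipped over. I'll follow it down gently to make sure it's seated.

```bash
python3 -m creep '[0,0,-1.5,0,0,0,1,0,0,-3,0,0,0,1,0,0,-4.5,0,0,0,1,0,0,-4.5,0,0,0,1]'
python3 -m creep '[0,0,-0.7,0,0,0,1,0,0,-1.4,0,0,0,1,0,0,-1.4,0,0,0,1]'
```

```text
time_s: 11.23
tool_pos: [0.6795, -0.1098, 0.0642]
tool_rot: [0.467, 0.531, -0.467, 0.531]
force: [0.3, 0.9, -0.1]
finger_gap: 0.0005
time_s: 11.48
tool_pos: [0.6798, -0.1097, 0.0632]
tool_rot: [0.467, 0.531, -0.467, 0.531]
force: [0.6, -0.4, -0.3]
finger_gap: 0.0004
```

```bash
python3 -m creep '[0,0,-0.7,0,0,0,1,0,0,-1.4,0,0,0,1,0,0,-1.4,0,0,0,1]'
```

```text
time_s: 11.73
tool_pos: [0.68, -0.1097, 0.0623]
tool_rot: [0.467, 0.531, -0.467, 0.531]
force: [-1.5, -0.0, 4.9]
finger_gap: 0.0005
```

It makes contact at 62.3 mm, the height given for the bar resting on the frame. I'll press slightly, retreat and check with both cameras.

```bash
python3 -m creep '[0,0,-0.6,0,0,0,1,0,0,-0.6,0,0,0,1]'
python3 -m creep '[0,0,20,0,0,0,1,0,0,60,0,0,0,1,0,0,100,0,0,0,1,0,0,140,0,0,0,1,-30,-30,150,0,0,0,1,-60,-60,150,0,0,0,1,-90,-90,150,0,0,0,1,-120,-120,150,0,0,0,1]'
python3 -m creep '[-250,-350,0,0,0,0,1,-250,-350,0,0,0,0,1,-250,-350,0,0,0,0,1,-250,-350,0,0,0,0,1,-250,-350,0,0,0,0,1,-250,-350,0,0,0,0,1,-250,-350,0,0,0,0,1,-250,-350,0,0,0,0,1]'
python3 -m creep '[-70,-90,0,0,0,0,1,-70,-90,0,0,0,0,1,-70,-90,0,0,0,0,1,-70,-90,0,0,0,0,1]'
python3 - <<'E'
from h import *
np.set_printoptions(precision=4,suppress=True)
p=np.load("clamp.npy");C={n:cam(n) for n in("side","top")}
for t,q in {"bar_top":(45,0,83),"rear_pad":(59,-125,62),"front_pad":(-118,-125,78),"frame_near_edge":(-70,0,48)}.items():
    for n in C: print(t,n,[(x["uv"],round(x["conf"],2)) for x in r.mark_of(t,n)[:1]],proj(C[n],w(p,q)))
L=[]
for n,(x,y) in {"side":(240,200),"top":(280,160)}.items():
    b=cv2.resize(C[n][0][y:y+130,x:x+130],None,fx=3,fy=3,interpolation=cv2.INTER_CUBIC)
    for q in [(-70,0,51),(-70,62,51),(-70,-62,51)]:
        cv2.circle(b,tuple(int(v) for v in (proj(C[n],w(p,q))-[x,y]+.5)*3),3,(0,0,255),1)
    L.append(b)
cv2.imwrite("pics/f.png",np.hstack(L)); 
for n in C: cv2.imwrite(f"pics/{n}1.png",C[n][0])
D=cv2.absdiff(C["top"][0],cv2.imread("pics/top0.png")).max(2);print(np.argwhere(D>60).min(0),np.argwhere(D>60).max(0))
E
```

```text
time_s: 11.9
tool_pos: [0.6801, -0.1097, 0.062]
tool_rot: [0.467, 0.531, -0.467, 0.531]
force: [-4.1, 0.4, 9.6]
finger_gap: 0.0009
time_s: 12.57
tool_pos: [0.5614, -0.2278, 0.2117]
tool_rot: [0.467, 0.531, -0.467, 0.531]
force: [0.9, -0.3, -0.1]
finger_gap: 0.0004
time_s: 13.23
tool_pos: [0.3676, -0.4995, 0.2116]
tool_rot: [0.467, 0.531, -0.467, 0.531]
force: [0.3, 0.4, 0.7]
finger_gap: 0.0003
time_s: 13.57
tool_pos: [0.2927, -0.5931, 0.211]
tool_rot: [0.468, 0.53, -0.47, 0.529]
force: [-0.2, -0.0, -0.4]
finger_gap: 0.0003
bar_top side [([339.5, 238.0], 0.76)] [338.5741 235.7476]
bar_top top [([330.0, 206.7], 0.81)] [330.0433 206.3495]
rear_pad side [([351.8, 287.3], 0.67)] [355.5549 285.477 ]
rear_pad top [([382.0, 196.2], 0.69)] [383.5033 194.9632]
front_pad side [([266.5, 286.3], 0.96)] [268.5039 289.444 ]
front_pad top [([396.4, 272.2], 0.96)] [396.5198 271.2313]
frame_near_edge side [([286.3, 253.4], 0.76)] [286.5299 251.5977]
frame_near_edge top [([331.5, 261.1], 0.66)] [336.7909 258.9677]
[201 302] [476 639]
```

View pics/f.png

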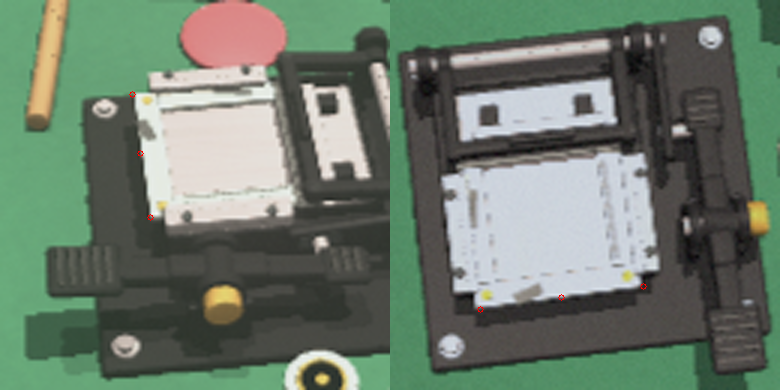

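View pics/top1.png

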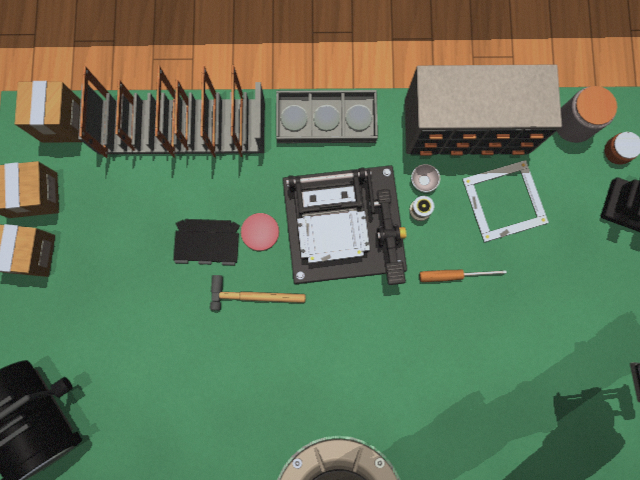

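Both views show the bar down on the frame's far border. The frame is home, with its near edge at row ~260, on the predicted dots. The other things on the bench are where they were, so I'll hand it in.

```bash
python3 -c "
from bench import r
print(r.finish_job())"
```

```text
the job is handed in; nothing more can be done
None
```

The small gel frame is clamped and the job is handed in at about 14 s of the 51 s allowed.

- **Opening:** I pressed the front pad down with shut fingertips until the lever tipped. The side view then showed the bar fully open.
- **Pushing home:** I pushed the frame's near edge along the runners with two fingertips. It stopped firmly, at 8–10 N, where the clamp model puts home.
- **Shutting:** I pressed the rear pad until the lever tipped over. I then followed it down to contact at about 62 mm, the height given for the bar resting on the frame, and moved the arm clear.

**Last checks:** Both cameras show the bar down on the frame and the near edge at the home position, within a few mm. The bystanders look unmoved in the top view.

**What disagreed:**
- **Press force:** The front pad press peaked at 107 N at its lower stop, closer to the 120 N wrist limit than I intended. I read force only at the end of each call, so the true peak could be a little higher.
- **Network marks:** The near-edge mark in the top view was about 5 px off sideways from the model, and the rear-pad mark in the side view about 4 px off. In both cases the picture itself agreed with the model.

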